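Set the weld timer with its thumbwheel

TASK

Set the spot welder's weld timer for the next job: with a fingertip, roll the black thumbwheel in its slot until the red pointer stands in line with the yellow flag, and let go of it. Only then press the green button down to store the setting and release it. Press the worn wheel gently (never more than 15 N), and leave the tools and parts around it where they are.

Things in the scene. Friction and masses are not known exactly. Their poses are not given: they have to be found in the camera images.
- timer_box: the weld timer: a blue box bolted to the bench with a level grey panel on top, 170 (x) x 240 (y) x 70 mm high; origin under its centre, z up, x away from the robot, y along the scale. Panel: slot with the thumbwheel at x -35, y -40 mm; green button at x -35, y +65 mm; white scale under a clear window (frame 8 mm high) centred at x +42, y 0 mm
- slot (a point): centre of the narrow slot (14 mm in x, 46 mm in y), at panel height; axes as timer_box. The thumbwheel's axle runs along x below it, so its highest line (crown) is above this point, and the rim is rolled along y. The wheel is worn out of round: the crown stands anywhere from 4 to 9 mm above the panel and rises and falls as it turns
- wheel (a joint): turn of the black ribbed thumbwheel (radius 25 mm, 10 mm wide), rad, stops at -2.1 and 2.1; growing = its top rolls towards +y of timer_box. Stiff friction (about 3 N at the rim), stays where left; some 5 to 10 N of fingertip pressure turns it, more than 15 N damages it. Axle sprung, 8 N per mm down, 3 mm of travel
- pointer_tip (a point): far end of the red pointer bar (3 mm wide) in the scale window, geared to the wheel: it moves along y about as far as the wheel's rim, 25 mm per rad, towards +y as the wheel's top rolls towards +y
- flag_tip (a point): near edge, mid-width, of the yellow setting flag (12 x 8 mm, 8 mm along y) in the scale window: the setting wanted. It stays put; axes as timer_box. It lies 25 to 70 mm to the +y side of the pointer at the start
- store (a joint): travel of the green store button, m: 0 up, 0.006 fully down (4 N); sprung. It counts as pressed beyond 0.004
- store_top (a point): centre of the top of the green button cap (26 mm across); it sinks straight down
- rivet_pot: small open steel cup, 34 mm across and 28 mm high, standing on the box's panel beside the +y end of the scale window; origin under its centre; bystander
- wrench: steel wrench, 160 mm long, lying on the bench beside the box on its +y side; bystander
- hammer: hammer, 270 mm long, lying on the bench; bystander
- strip: flat dark steel strip 200 x 50 x 4 mm, lying on the bench beside the box on its -y side; bystander
- paint_can: aluminium paint can, 60 mm across, 130 mm high, standing; bystander
- tape_roll: blue ring, 90 mm across, 22 mm high; bystander
- screwdriver: screwdriver, 200 mm long, lying on the bench; bystander

How it is judged:
By the outcome, as a careful person would: the job done as asked, in the order asked, and still so for the second after the job is handed in, with the robot touching nothing.
It also fails if it takes over 72 s, if anything falls off the work surface, if the arm or the gripper's body presses on something with over 40 N, if the wrist force passes 120 N, or if a joint passes its speed limit or range.

ROBOT

A 7-joint arm with a two-finger parallel gripper is mounted at the origin on the work surface. World frame = base frame: x ahead of the robot, y to its left, z up, the work surface at z = 0. Lengths are in m, angles in rad, forces in N, time in s.
With the tool pointing down it reaches from about 0.4 to 0.85 m from the base axis. Payload 4.5 kg.
Tool frame: the origin (TCP) lies between the finger pads; the fingertips stand 11 mm ahead of it and the grasp point (between the pads) lies 8 mm behind it (r.nose_length is the distance from the TCP to the fingertips, in m); z points along the fingers, y is the line along which they close (so a half turn about z gives the same grasp; the last joint's range is limited). The gripper opens to 88 mm and grips with 3 to 60 N. Pads are 18 mm wide; open, the fingers measure 123 mm over their backs; the gripper's body (75 mm by 187 mm) begins 45 mm behind the grasp point.
Start: joints at [-1.199, 0.689, -0.195, 1.565, 0.157, 0.902, -0.215], TCP at [0.207, 0.59, 0.25] pointing down, gripper open.
Joint ranges: [-3.01, 3.01], [-0.46, 2.08], [-1.47, 1.51], [0.13, 2.56], [-1, 4.14], [0.04, 2.09], [-2.66, 2.66]. Speed limits (rad/s): [2.57, 2.57, 3.14, 3.14, 3.14, 3.14, 3.14].

INTERFACE

Orientations are given as a unit quaternion [x, y, z, w].
In Python, from plant import get_state, snapshot, camera_model, r gives the robot as it stands.
- The arm moves only by the shell command python3 -m inch 'ROWS' [FORCE]. ROWS is text: rows parted by semicolons, each of 7 numbers parted by spaces: the opening, from -1 (shut) to 1 (fully open), then the shift along the tool's x, y, z in m, then the turn, a rotation vector about the tool's x, y, z in rad. A call has 1 to 20 rows; each row shifts and turns the commanded pose from where the row before left it, along the tool's axes as they then stand; what a row does not reach is not made up. A row lasts 1/12 s, in which the tool goes at most 41.7 mm and 7.16 degrees, less where a joint would pass 70% of its speed; a pose out of reach is approached as far as the arm can. A call is refused whole if a number of a shift passes 0.0417 or a number of a turn 0.125, either way. A call with a gripper value outside its range is refused whole. The fingers move at their own pace and stop on an object; FORCE is the grip in N (left out, the last holds). Time passes only in rows, so rows that do not move let the fingers close. It gives the time, the measured TCP pose, the force, the opening and the grip force at its end, in the units of the state.
- get_state(): the state, without advancing time (a new reading comes with each control period).
- snapshot(name): name is "side" or "top" or "wrist"; returns (picture, depth): 420x560x3 uint8, red, green, blue; 420x560 float32, m along the optical axis (not along the pixel's ray), 0 where there is no reading.
- camera_model(name): a dict with "intrinsics" (3x3 intrinsics, pixels), "view" (4x4, takes a point from world to camera coordinates). Camera axes: x right, y down, z forward; pixel columns grow to the right and rows downward; lengths in m; the calibration is good to about 2 mm. A picture is of the moment at which its call begins: read the wrist's pose just before it. camera_model takes no time and is no camera call; for the wrist camera it gives the pose at the moment of the call.
- r.finish_job(): hands the job in; it is judged then, once.
The state is a dict: "clock": time; "q": joint angles; "qd": joint speeds; "joint_torque": joint torques, N m; "tool_pos": TCP position; "eef_rot": TCP orientation; "contact_force": force on the tool from outside, world axes, zero at the start; "moment": the same for the moment, N m; "opening": opening from 0.0 (shut) to 1.0 (fully open); "finger_force": force on a finger pad.
Only numpy, scipy, OpenCV 4.12 (cv2) and the standard library are available. Lean on these libraries where they do the work, as an engineer would, in place of code of your own. Each camera call takes 0.05 s, during which the arm holds its last target. There are 200 camera calls.

## Working session

There is one attempt and no reset: what is moved stays moved. The work goes in short steps, Python scripts to look and compute and a shell command to move; the robot and the scene stay as the last step left them, time stands still between calls to the robot, and variables do not carry over. Pictures are saved under pics/ and viewed, at most 10 in all, crops included, and the job is handed in when it is done.

```bash
ls; mkdir -p pics; cat > h.py <<'E'
import numpy as np, cv2
from plant import get_state, snapshot, camera_model, r
def ray(cm,u,v,z):
    K=np.array(cm["intrinsics"]);V=np.array(cm["view"]);R=V[:3,:3];c=-R.T@V[:3,3]
    d=R.T@np.linalg.inv(K)@np.array([u,v,1.]);return c+d*(z-c[2])/d[2]
def proj(cm,p):
    K=np.array(cm["intrinsics"]);V=np.array(cm["view"]);q=K@(V[:3,:3]@np.array(p)+V[:3,3]);return q[:2]/q[2]
E
python3 - <<'E'
from h import *
s=get_state();print({k:np.round(v,3).tolist() for k,v in s.items()},r.nose_length)
for n in("top","side"):
    p,d=snapshot(n);cv2.imwrite(f"pics/{n}0.png",p[:,:,::-1]);np.save(f"pics/{n}0d.npy",d)
    cm=camera_model(n);print(n,np.round(cm["intrinsics"],1).tolist(),np.round(cm["view"],3).tolist())
E
```

```text
pics
{'clock': 0.0, 'q': [-1.199, 0.69, -0.195, 1.566, 0.157, 0.902, -0.215], 'qd': [-0.0, 0.003, 0.003, -0.0, 0.0, -0.001, -0.001], 'joint_torque': [-0.0, -52.756, -1.266, -15.342, -0.053, 0.006, 0.0], 'tool_pos': [0.207, 0.589, 0.249], 'eef_rot': [0.168, 0.986, -0.001, -0.0], 'contact_force': [-0.53, -0.602, 0.646], 'moment': [-0.065, -0.018, -0.002], 'finger_force': 0.0, 'opening': 1.001} 0.011
top [[385.9, 0.0, 279.8], [0.0, 385.9, 217.0], [0.0, 0.0, 1.0]] [[0.021, -1.0, -0.011, -0.004], [-0.999, -0.021, -0.033, 0.413], [0.032, 0.012, -0.999, 1.186], [0.0, 0.0, 0.0, 1.0]]
side [[464.1, 0.0, 283.6], [0.0, 464.1, 210.3], [0.0, 0.0, 1.0]] [[-0.986, -0.165, -0.009, 0.422], [-0.084, 0.549, -0.831, 0.115], [0.142, -0.819, -0.556, 1.275], [0.0, 0.0, 0.0, 1.0]]
```

View pics/top0.png

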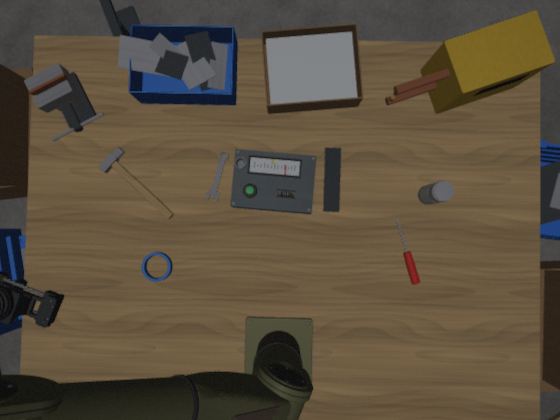

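View pics/side0.png

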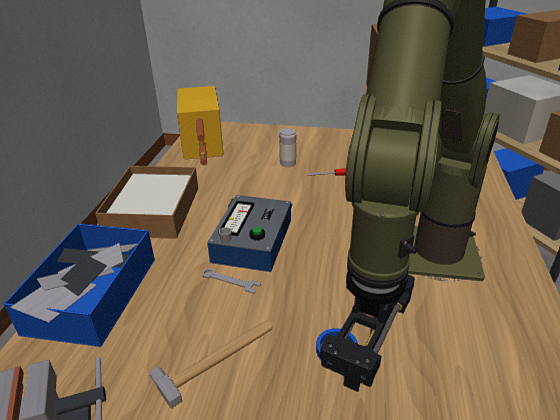

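The top view shows the timer box at px (232–316, 150–213), with the button at (250,190), the slot near (287,194) and the scale at (275,167). The side view shows the same, with the arm clear of the box. I'll get the coarse pose first.

```bash
python3 - <<'E'
from h import *
p=cv2.imread("pics/top0.png");cm=camera_model("top");hsv=cv2.cvtColor(p,cv2.COLOR_BGR2HSV)
roi=np.zeros(p.shape[:2],np.uint8);roi[140:225,222:322]=1
g=((hsv[...,0]>50)&(hsv[...,0]<75)&(hsv[...,1]>120)&(roi>0));v,u=np.nonzero(g);b=ray(cm,u.mean(),v.mean(),.075);print("btn",u.mean(),v.mean(),b)
w=((hsv[...,2]>170)&(hsv[...,1]<60)&(roi>0)).astype(np.uint8);w=cv2.morphologyEx(w,cv2.MORPH_CLOSE,np.ones((9,9)))
c=max(cv2.findContours(w,0,1)[0],key=cv2.contourArea);rw=cv2.minAreaRect(c);print(rw,ray(cm,*rw[0],.073))
gr=((hsv[...,0]>85)&(roi>0)).astype(np.uint8);gr=cv2.morphologyEx(gr,cv2.MORPH_CLOSE,np.ones((15,15)))
c=max(cv2.findContours(gr,0,1)[0],key=cv2.contourArea);rb=cv2.minAreaRect(c);print(rb,ray(cm,*rb[0],.07))
for q in cv2.boxPoints(rb):print(q,ray(cm,*q,.07)[:2])
from scipy.spatial.transform import Rotation as R
print(R.from_quat(get_state()["eef_rot"]).as_matrix().round(3).tolist())
E
```

```text
btn 249.36363636363637 189.61818181818182 [0.48857826 0.09437007 0.075     ]Traceback (most recent call last):
  File "<stdin>", line 6, in <module>
ValueError: max() iterable argument is empty
```

```bash
python3 - <<'E'
from h import *
p=cv2.imread("pics/top0.png");cm=camera_model("top");hsv=cv2.cvtColor(p,cv2.COLOR_BGR2HSV)
print(hsv[167,250:302:6].tolist(),hsv[205,240:310:14].tolist())
roi=np.zeros(p.shape[:2],np.uint8);roi[140:225,222:322]=1
w=((hsv[...,2]>130)&(hsv[...,1]<70)&(roi>0)).astype(np.uint8);w=cv2.morphologyEx(w,cv2.MORPH_CLOSE,np.ones((5,5)))
c=max(cv2.findContours(w,0,1)[0],key=cv2.contourArea);rw=cv2.minAreaRect(c);print(rw,ray(cm,*rw[0],.073))
gr=((hsv[...,0]>85)&(roi>0)).astype(np.uint8);gr=cv2.morphologyEx(gr,cv2.MORPH_OPEN,np.ones((5,5)))
c=max(cv2.findContours(gr,0,1)[0],key=cv2.contourArea);rb=cv2.minAreaRect(c);print(rb,ray(cm,*rb[0],.07))
for q in cv2.boxPoints(rb):print(q,ray(cm,*q,.07)[:2])
from scipy.spatial.transform import Rotation as R
print(R.from_quat(get_state()["eef_rot"]).as_matrix().round(3).tolist())
cw=camera_model("wrist");s=get_state();V=cw["view"]
Rt=R.from_quat(s["eef_rot"]).as_matrix();print("cam in tool",(Rt.T@(-V[:3,:3].T@V[:3,3]-s["tool_pos"])).round(3),(V[:3,:3]@Rt).round(3).tolist(),cw["intrinsics"].round(0).tolist())
E
```

```text
[[105, 8, 123], [102, 9, 136], [110, 11, 137], [102, 10, 126], [110, 13, 114], [108, 9, 136], [176, 28, 129], [113, 8, 124], [105, 11, 136]] [[101, 30, 68], [101, 29, 70], [103, 25, 71], [105, 30, 69], [99, 27, 67]]
((274.4437255859375, 166.14727783203125), (47.7762336730957, 12.777867317199707), 4.969740867614746) [0.55922725 0.02260394 0.073     ]
((272.9831237792969, 181.19418334960938), (80.39228057861328, 57.4787483215332), 4.969740867614746) [0.51526077 0.02602466 0.07      ]
[230.44841 206.34334] [0.43880139 0.14919363]
[235.42778 149.08067] [0.60804007 0.13875649]
[315.51782 156.04503] [ 0.59185809 -0.09736647]
[310.53845 213.3077 ] [ 0.423184   -0.08585353]
[[-0.944, 0.331, -0.0], [0.331, 0.944, -0.002], [-0.0, -0.002, -1.0]]
cam in tool [ 0.084  0.    -0.135] [[-0.001, 1.0, -0.001], [-0.946, -0.001, -0.326], [-0.326, 0.001, 0.946]] [[336.0, 0.0, 279.0], [0.0, 336.0, 213.0], [0.0, 0.0, 1.0]]
```

```bash
python3 -m inch '-1 0 0 0 0 0 -.09;-1 0 0 0 0 0 -.09;-1 0 0 0 0 0 -.09;-1 -.0159 -.0321 .0029 0 0 0;-1 -.0159 -.0321 .0029 0 0 0;-1 -.0159 -.0321 .0029 0 0 0;-1 -.0159 -.0321 .0029 0 0 0;-1 -.0159 -.0321 .0029 0 0 0;-1 -.0159 -.0321 .0029 0 0 0;-1 -.0159 -.0321 .0029 0 0 0;-1 -.0159 -.0321 .0029 0 0 0;-1 -.0159 -.0321 .0029 0 0 0;-1 -.0159 -.0321 .0029 0 0 0;-1 -.0159 -.0321 .0029 0 0 0;-1 -.0159 -.0321 .0029 0 0 0;-1 -.0159 -.0321 .0029 0 0 0;-1 -.0159 -.0321 .0029 0 0 0;-1 -.0159 -.0321 .0029 0 0 0;-1 -.0159 -.0321 .0029 0 0 0;-1 -.0159 -.0321 .0029 0 0 0' 20
python3 - <<'E'
from h import *
from scipy.spatial.transform import Rotation as R
s=get_state();print(s["tool_pos"],R.from_quat(s["eef_rot"]).as_matrix().round(3).tolist(),s["contact_force"])
cm=camera_model("wrist");p,d=snapshot("wrist");cv2.imwrite("pics/w1.png",p[:,:,::-1]);np.savez("pics/w1.npz",d=d,V=cm["view"],K=cm["intrinsics"])
E
```

```text
clock: 1.77
tool_pos: [0.4401, 0.0252, 0.2001]
eef_rot: [0.034, 0.999, 0.0, -0.0]
contact_force: [1.0, 0.3, -0.2]
opening: 0.006
finger_force: 0.0
[0.4401362  0.02517391 0.20014775] [[-0.998, 0.068, -0.0], [0.068, 0.998, 0.0], [0.0, 0.0, -1.0]] [ 1.02158424  0.26079634 -0.22802133]
```

View pics/w1.png

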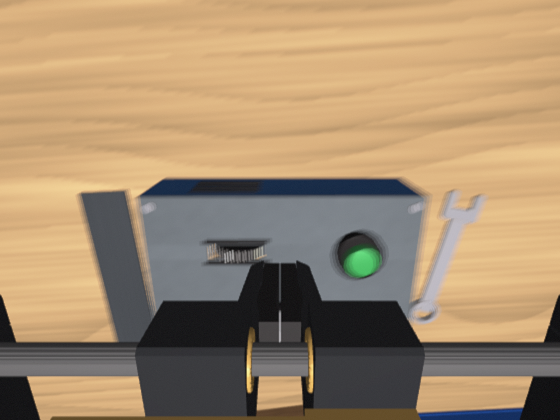

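The wrist view shows the slot and wheel at (237,252) and the button at (360,258). The fingers hide the scale. A half turn of the tool would put the camera over the scale while the fingers are at the wheel, so I'll check the joint room for that.

```bash
python3 - <<'E'
from h import *
print(get_state()["q"].round(3))
E
```

```text
[ 0.072  0.563 -0.333  2.145  0.39   0.493  0.931]
```

```bash
python3 -m inch '-1 0 0 0 0 0 -.12;-1 0 0 0 0 0 -.12;-1 0 0 0 0 0 -.12;-1 0 0 0 0 0 -.12;-1 0 0 0 0 0 -.12;-1 0 0 0 0 0 -.12;-1 0 0 0 0 0 -.12;-1 0 0 0 0 0 -.12;-1 0 0 0 0 0 -.12;-1 0 0 0 0 0 -.12;-1 0 0 0 0 0 -.12;-1 0 0 0 0 0 -.12;-1 0 0 0 0 0 -.12;-1 0 0 0 0 0 -.12;-1 0 0 0 0 0 -.12;-1 0 0 0 0 0 -.12;-1 0 0 0 0 0 -.12;-1 0 0 0 0 0 -.12;-1 0 0 0 0 0 -.12;-1 0 0 0 0 0 -.12'
python3 -m inch '-1 0 0 0 0 0 -.1236;-1 0 0 0 0 0 -.1236;-1 0 0 0 0 0 -.1236;-1 0 0 0 0 0 -.1236;-1 0 0 0 0 0 -.1236;-1 0 0 0 0 0 -.1236;-1 .0101 .0086 .0125 0 0 0;-1 .0101 .0086 .0125 0 0 0;-1 .0101 .0086 .0125 0 0 0;-1 .0101 .0086 .0125 0 0 0;-1 0 0 0 0 0 0;-1 0 0 0 0 0 0'
cat >> h.py <<'E'
from scipy.spatial.transform import Rotation as R
def shot(name):
    s=get_state();cm=camera_model("wrist");p,d=snapshot("wrist");p=p[:,:,::-1].copy();cv2.imwrite(f"pics/{name}.png",p);np.savez(f"pics/{name}.npz",d=d,V=cm["view"],K=cm["intrinsics"])
    return s,cm,p,d
E
python3 - <<'E'
from h import *
s,cm,p,d=shot("w2")
print(s["tool_pos"],R.from_quat(s["eef_rot"]).as_matrix().round(3).tolist(),s["contact_force"],s["q"].round(2))
E
```

```text
clock: 3.48
tool_pos: [0.4398, 0.0253, 0.2005]
eef_rot: [0.92, -0.392, 0.002, 0.003]
contact_force: [-0.2, 1.2, -2.5]
opening: 0.003
finger_force: 0.0
clock: 4.48
tool_pos: [0.4004, 0.0378, 0.0923]
eef_rot: [0.996, -0.079, 0.046, 0.017]
contact_force: [0.5, 0.3, -0.6]
opening: 0.005
finger_force: 0.0
[0.40040557 0.03782366 0.09234387] [[0.983, -0.158, 0.088], [-0.155, -0.987, -0.042], [0.094, 0.028, -0.995]] [ 0.52947364  0.34049769 -0.63316986] [ 0.47  1.22 -1.47  2.39  1.47  1.32  2.65]
```

View pics/w2.png

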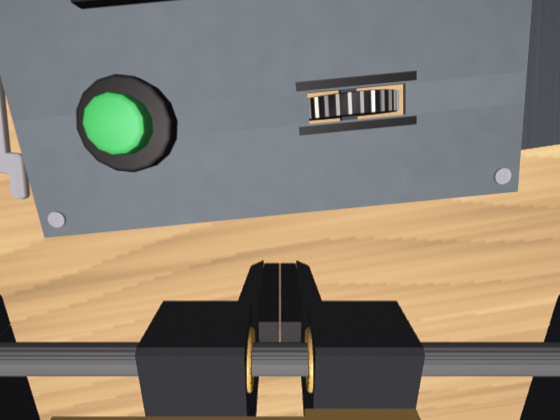

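The camera now sees the wheel at (355,102) and the button at (115,122), but I turned the wrong way. Joint 7 hit its range and the tool is tilted, with nothing touched. I'll lift and turn back the other way.

```bash
python3 -m inch '-1 0 0 -.03 0 0 0;-1 0 0 -.03 0 0 0;-1 0 0 -.03 0 0 0;-1 0 0 -.03 0 0 0;-1 0 0 0 0 0 .12;-1 0 0 0 0 0 .12;-1 0 0 0 0 0 .12;-1 0 0 0 0 0 .12;-1 0 0 0 0 0 .12;-1 0 0 0 0 0 .12;-1 0 0 0 0 0 .12;-1 0 0 0 0 0 .12;-1 0 0 0 0 0 .12;-1 0 0 0 0 0 .12;-1 0 0 0 0 0 .12;-1 0 0 0 0 0 .12;-1 0 0 0 0 0 .12;-1 0 0 0 0 0 .12;-1 0 0 0 0 0 .12;-1 0 0 0 0 0 .12'
python3 - <<'E'
from h import *
s=get_state()
print(s["tool_pos"],R.from_quat(s["eef_rot"]).as_matrix().round(3).tolist(),s["contact_force"],s["q"].round(2))
E
```

```text
clock: 6.2
tool_pos: [0.3652, 0.0589, 0.1925]
eef_rot: [-0.496, 0.866, -0.054, 0.041]
contact_force: [0.5, -0.6, 0.5]
opening: 0.001
finger_force: 0.0
[0.36516504 0.05887082 0.19252341] [[-0.505, -0.854, 0.124], [-0.863, 0.502, -0.052], [-0.017, -0.133, -0.991]] [ 0.45297695 -0.55821229  0.48601695] [ 0.37  0.75 -1.26  2.42  1.25  0.89  0.79]
```

```bash
python3 -m inch '-1 0 0 0 -.0667 .009 0;-1 0 0 0 -.0667 .009 0;-1 -.007 -.026 -.0143 0 0 0;-1 -.007 -.026 -.0143 0 0 0;-1 -.007 -.026 -.0143 0 0 0;-1 -.007 -.026 -.0143 0 0 0;-1 0 0 0 0 0 .12;-1 0 0 0 0 0 .12;-1 0 0 0 0 0 .12;-1 0 0 0 0 0 .12;-1 0 0 0 0 0 .12;-1 0 0 0 0 0 .12;-1 0 0 0 0 0 .12;-1 0 0 0 0 0 .12;-1 0 0 0 0 0 .12'
cat > st.py <<'E'
from h import *
s=get_state()
print(s["tool_pos"].round(4),R.from_quat(s["eef_rot"]).as_matrix().round(3).tolist(),s["contact_force"].round(1),s["q"].round(2))
E
python3 st.py
```

```text
clock: 7.45
tool_pos: [0.4694, 0.0312, 0.2498]
eef_rot: [0.02, 1.0, -0.001, 0.0]
contact_force: [0.1, -0.8, 0.1]
opening: 0.004
finger_force: 0.0
[0.4694 0.0312 0.2498] [[-0.999, 0.04, 0.0], [0.04, 0.999, -0.002], [-0.0, -0.002, -1.0]] [ 0.1 -0.8  0.1] [ 0.47  0.68 -1.06  1.99  0.75  0.93  0.55]
```

```bash
python3 -m inch '-1 0 0 0 0 0 .12;-1 0 0 0 0 0 .12;-1 0 0 0 0 0 .12;-1 0 0 0 0 0 .12;-1 0 0 0 0 0 .12;-1 0 0 0 0 0 .12;-1 0 0 0 0 0 .12;-1 0 0 0 0 0 .12;-1 0 0 0 0 0 .12;-1 0 0 0 0 0 .12;-1 0 0 0 0 0 .12;-1 0 0 0 0 0 .12;-1 0 0 0 0 0 .12;-1 0 0 0 0 0 .12;-1 0 0 0 0 0 .12;-1 0 0 0 0 0 .12'
python3 st.py
```

```text
clock: 8.78
tool_pos: [0.4695, 0.0315, 0.2498]
eef_rot: [0.83, 0.557, 0.0, 0.001]
contact_force: [-0.2, -0.5, 0.3]
opening: 0.006
finger_force: 0.0
[0.4695 0.0315 0.2498] [[0.379, 0.925, 0.001], [0.925, -0.379, -0.001], [-0.0, 0.001, -1.0]] [-0.2 -0.5  0.3] [ 0.17  0.53 -0.51  2.01  0.39  0.7  -0.97]
```

```bash
python3 -m inch '-1 0 0 0 0 0 .1134;-1 0 0 0 0 0 .1134;-1 0 0 0 0 0 .1134;-1 0 0 0 0 0 .1134;-1 0 0 0 0 0 .1134;-1 0 0 0 0 0 .1134;-1 0 0 0 0 0 .1134;-1 0 0 0 0 0 .1134;-1 0 0 0 0 0 .1134;-1 0 0 0 0 0 .1134;-1 0 0 0 0 0 .1134;-1 .0023 .0085 .02 0 0 0;-1 .0023 .0085 .02 0 0 0;-1 .0023 .0085 .02 0 0 0;-1 .0023 .0085 .02 0 0 0;-1 .0023 .0085 .02 0 0 0;-1 0 0 0 0 0 0;-1 0 0 0 0 0 0'
python3 st.py; python3 - <<'E'
from h import *
shot("w3")
E
```

```text
clock: 10.28
tool_pos: [0.4778, -0.0124, 0.149]
eef_rot: [1.0, -0.03, -0.001, 0.001]
contact_force: [0.1, 0.5, 0.4]
opening: 0.008
finger_force: 0.0
[ 0.4778 -0.0124  0.149 ] [[0.998, -0.061, -0.002], [-0.061, -0.998, -0.001], [-0.002, 0.001, -1.0]] [0.1 0.5 0.4] [-0.01  0.68 -0.1   2.09  0.17  0.38 -1.88]
```

View pics/w3.png

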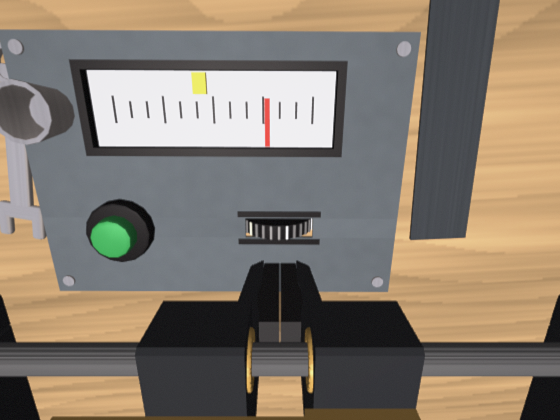

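The view is clear, with box +y to the left. The red pointer is at (267,98–146), the yellow flag at (199,72–95), the wheel at (279,229) and the button at (110,238). I'll measure these.

```bash
cat >> h.py <<'E'
def meas(cm,p,zs=.075):
    hsv=cv2.cvtColor(p,cv2.COLOR_BGR2HSV);H,S,V=[hsv[...,i].astype(int) for i in range(3)]
    up=np.zeros(H.shape,bool);up[:260]=1
    o={}
    def big(m):
        n,l,st,c=cv2.connectedComponentsWithStats(m.astype(np.uint8));i=1+np.argmax(st[1:,4]);return l==i
    red=big(((H<8)|(H>172))&(S>120)&(V>90)&up);yel=big((H>22)&(H<35)&(S>160)&(V>120)&up);gre=big((H>50)&(H<75)&(S>120))
    for n,m in(("ptr",red),("flag",yel),("btn",gre)):
        v,u=np.nonzero(m);o[n]=(u.mean(),v.mean(),v.min(),v.max(),u.min(),u.max(),m)
    return o
def uv2box(P,c=np.array([.5155,.026]),a=-.0645):
    d=np.array(P)[:2]-c;return np.array([np.cos(a)*d[0]+np.sin(a)*d[1],-np.sin(a)*d[0]+np.cos(a)*d[1]])
E
python3 - <<'E'
from h import *
z=np.load("pics/w3.npz");cm=dict(view=z["V"],intrinsics=z["K"]);p=cv2.imread("pics/w3.png");d=z["d"]
o=meas(cm,p)
for k in o: print(k,np.round(o[k][:6],1))
Vi=np.linalg.inv(z["V"]);Ki=np.linalg.inv(z["K"])
def w(u,v): q=Ki@[u,v,1]*d[v,u];return (Vi@np.r_[q,1])[:3].round(4)
for n,(u,v) in dict(panel=(180,190),panel2=(350,190),wheel=(280,229),wheel2=(292,229),wheel3=(268,229),ptr=(267,125),flag=(199,84),white=(230,135),btn=(110,240),ring=(140,215),frame=(210,151)).items(): print(n,w(u,v))
for n,(u,v) in dict(s1=(15,47),s2=(404,48),s3=(68,281),s4=(377,282)).items(): print(n,ray(cm,u,v,.07).round(4))
m=o["ptr"][6];v,u=np.nonzero(m);pt=ray(cm,u[v<v.min()+4].mean(),v.min(),.074);
m=o["flag"][6];fl=ray(cm,o["flag"][0],o["flag"][3],.074)
m=cv2.cvtColor(p,cv2.COLOR_BGR2GRAY)[205:250,230:330]<45
vv,uu=np.nonzero(m);sl=ray(cm,(uu.min()+uu.max())/2+230,(vv.min()+vv.max())/2+205,.071);print(uu.min()+230,uu.max()+230,vv.min()+205,vv.max()+205)
for n,P in(("pt",pt),("fl",fl),("slot",sl)):print(n,P.round(4),uv2box(P).round(4))
E
```

```text
Traceback (most recent call last):
  File "h.py", line 18, in meas
    red=big(((H<8)|(H>172))&(S>120)&(V>90)&up);yel=big((H>22)&(H<35)&(S>160)&(V>120)&up);gre=big((H>50)&(H<75)&(S>120))
                                                   ~~~^^^^^^^^^^^^^^^^^^^^^^^^^^^^^^^^^^
  File "h.py", line 17, in big
    n,l,st,c=cv2.connectedComponentsWithStats(m.astype(np.uint8));i=1+np.argmax(st[1:,4]);return l==i
                                                                      ~~~~~~~~~^^^^^^^^^^
ValueError: attempt to get argmax of an empty sequence
```

```bash
sed -i 's/yel=big((H>22)&(H<35)&(S>160)&(V>120)&up)/yel=big((H>22)\&(H<40)\&(S>140)\&(V>100))/' h.py
cat > m3.py <<'E'
from h import *
z=np.load("pics/w3.npz");cm=dict(view=z["V"],intrinsics=z["K"]);p=cv2.imread("pics/w3.png");d=z["d"]
print(cv2.cvtColor(p,cv2.COLOR_BGR2HSV)[84,199])
o=meas(cm,p)
for k in o: print(k,np.round(o[k][:6],1))
Vi=np.linalg.inv(z["V"]);Ki=np.linalg.inv(z["K"])
def w(u,v): q=Ki@[u,v,1]*d[v,u];return (Vi@np.r_[q,1])[:3].round(4)
for n,(u,v) in dict(panel=(180,190),panel2=(350,190),wheel=(280,229),wheel2=(292,229),wheel3=(268,229),ptr=(267,125),flag=(199,84),white=(230,135),btn=(110,240),ring=(140,215),frame=(210,151)).items(): print(n,w(u,v))
for n,(u,v) in dict(s1=(15,47),s2=(404,48),s3=(68,281),s4=(377,282)).items(): print(n,ray(cm,u,v,.07).round(4))
m=o["ptr"][6];v,u=np.nonzero(m);pt=ray(cm,u[v<v.min()+4].mean(),v.min(),.074);
m=o["flag"][6];fl=ray(cm,o["flag"][0],o["flag"][3],.074)
m=cv2.cvtColor(p,cv2.COLOR_BGR2GRAY)[205:250,230:330]<45
vv,uu=np.nonzero(m);sl=ray(cm,(uu.min()+uu.max())/2+230,(vv.min()+vv.max())/2+205,.071);print(uu.min()+230,uu.max()+230,vv.min()+205,vv.max()+205)
for n,P in(("pt",pt),("fl",fl),("slot",sl)):print(n,P.round(4),uv2box(P).round(4))
E
python3 m3.py
```

```text
[ 30 141 238]
ptr [266.6 122.5  99.  145.  265.  269. ]
flag [198.9  82.9  73.   92.  192.  205. ]
btn [113.2 236.5 216.  257.   90.  136. ]
panel [0.5094 0.0518 0.0692]
panel2 [ 0.5027 -0.0603  0.0698]
wheel [ 0.4816 -0.0127  0.0791]
wheel2 [ 0.48   -0.0206  0.0763]
wheel3 [ 0.4815 -0.0048  0.0776]
ptr [ 0.5481 -0.009   0.0767]
flag [0.5735 0.0288 0.0751]
white [0.5431 0.0146 0.0712]
btn [0.4864 0.0924 0.0931]
ring [0.4974 0.0765 0.0805]
frame [0.5351 0.0266 0.079 ]
s1 [0.6   0.133 0.07 ]
s2 [ 0.5857 -0.0908  0.07  ]
s3 [0.447  0.1434 0.07  ]
s4 [ 0.4323 -0.0803  0.07  ]
240 318 219 243
pt [ 0.5628 -0.0097  0.074 ] [ 0.0495 -0.0326]
fl [0.5691 0.0297 0.074 ] [0.0533 0.0072]
slot [ 0.4769 -0.0118  0.071 ] [-0.036  -0.0402]
```

```bash
python3 -m inch '-1 0 .002 .013 0 0 0;-1 0 .002 .013 0 0 0;-1 0 .002 .013 0 0 0;-1 0 .0005 .013 0 0 0;-1 0 0 0 0 0 0;-1 0 0 0 0 0 0;-1 0 0 0 0 0 0'
python3 st.py
python3 -m inch '-1 0 0 .002 0 0 0;-1 0 0 0 0 0 0;-1 0 0 0 0 0 0'
```

```text
clock: 10.92
tool_pos: [0.4782, -0.0192, 0.0978]
eef_rot: [1.0, -0.03, -0.0, 0.001]
contact_force: [0.9, 0.7, -1.1]
opening: 0.004
finger_force: 0.0
[ 0.4782 -0.0192  0.0978] [[0.998, -0.06, -0.0], [-0.06, -0.998, -0.001], [-0.0, 0.001, -1.0]] [ 0.9  0.7 -1.1] [-0.02  0.78 -0.07  2.12  0.2   0.25 -1.89]
clock: 11.17
tool_pos: [0.4776, -0.0198, 0.0949]
eef_rot: [1.0, -0.031, -0.001, 0.001]
contact_force: [-0.2, -0.1, 0.3]
opening: 0.007
finger_force: 0.0
```

```bash
for i in 1; do python3 -m inch '-1 0 0 .0015 0 0 0;-1 0 0 0 0 0 0;-1 0 0 0 0 0 0' | sed -n '2p;4p'; done
python3 -m inch '-1 0 0 .001 0 0 0;-1 0 0 0 0 0 0;-1 0 0 0 0 0 0' | sed -n '2p;4p'
python3 -m inch '-1 0 0 .001 0 0 0;-1 0 0 0 0 0 0;-1 0 0 0 0 0 0' | sed -n '2p;4p'
```

```text
tool_pos: [0.4772, -0.02, 0.0929]
contact_force: [1.0, 0.2, 0.4]
tool_pos: [0.4772, -0.02, 0.0918]
contact_force: [-0.2, -0.7, -0.6]
tool_pos: [0.4772, -0.0199, 0.0908]
contact_force: [-0.3, 0.7, 0.8]
```

```bash
python3 -m inch '-1 0 0 .0007 0 0 0;-1 0 0 0 0 0 0;-1 0 0 0 0 0 0' | sed -n '2p;4p'
python3 -m inch '-1 0 0 .0006 0 0 0;-1 0 0 0 0 0 0;-1 0 0 0 0 0 0' | sed -n '2p;4p'
```

```text
tool_pos: [0.4773, -0.0199, 0.0902]
contact_force: [-0.6, 0.0, -0.2]
tool_pos: [0.4773, -0.02, 0.0898]
contact_force: [-0.3, 0.3, 3.0]
```

```bash
python3 -m inch '-1 0 0 .0006 0 0 0;-1 0 0 0 0 0 0;-1 0 0 0 0 0 0' | sed -n '2p;4p'
python3 -m inch '-1 0 -.001 0 0 0 0;-1 0 -.001 0 0 0 0;-1 0 -.001 0 0 0 0;-1 0 0 0 0 0 0' | sed -n '2p;4p'
```

```text
tool_pos: [0.4774, -0.02, 0.0893]
contact_force: [-0.7, -0.4, 6.1]
tool_pos: [0.4775, -0.0179, 0.0893]
contact_force: [-0.7, -2.2, 5.3]
```

```bash
cat > pm.py <<'E'
from h import *
import sys
s,cm,p,d=shot("a"+str(int(get_state()["clock"]*100)));o=meas(cm,p)
B=lambda u,v,z:uv2box(ray(cm,u,v,z))
m=o["ptr"][6];v,u=np.nonzero(m);t=v<v.min()+8
a=B(u[t].mean(),v[t].mean(),.0765);f=o["flag"];b=B(f[0],f[1],.075)
print("ptr",a.round(4),"flag",b.round(4),"togo mm",round(1e3*(b-a)[1],2),"F",s["contact_force"].round(1),s["tool_pos"].round(4),np.round(o["ptr"][:6],1),np.round(f[:6],1))
E
python3 pm.py
python3 -m inch '-1 0 -.001 .0001 0 0 0;-1 0 -.001 .0001 0 0 0;-1 0 -.001 0 0 0 0;-1 0 0 0 0 0 0' | sed -n '2p;4p'; python3 pm.py
```

```text
ptr [ 0.0484 -0.0312] flag [0.0582 0.0063] togo mm 37.5 F [-0.7 -2.2  5.3] [ 0.4775 -0.0179  0.0893] [245.4 131.6  99.  164.  242.  249. ] [153.2  77.4  63.   92.  142.  164. ]
tool_pos: [0.4777, -0.0149, 0.0891]
contact_force: [-0.6, -1.8, 6.2]
ptr [ 0.048  -0.0284] flag [0.0582 0.0063] togo mm 34.73 F [-0.6 -1.8  6.2] [ 0.4777 -0.0149  0.0891] [245.9 131.6 100.  165.  242.  249. ] [160.3  77.3  63.   92.  150.  171. ]
```

```bash
python3 -m inch '-1 0 -.0015 .0001 0 0 0;-1 0 -.0015 .0001 0 0 0;-1 0 -.001 0 0 0 0;-1 0 0 0 0 0 0' | sed -n '2p;4p'
python3 -m inch '-1 0 -.0015 .0001 0 0 0;-1 0 -.0015 .0001 0 0 0;-1 0 -.001 0 0 0 0;-1 0 0 0 0 0 0' | sed -n '2p;4p';python3 pm.py
```

```text
tool_pos: [0.4779, -0.0108, 0.0889]
contact_force: [-0.9, -1.0, 6.0]
tool_pos: [0.4782, -0.0069, 0.0886]
contact_force: [-0.4, -1.3, 4.3]
ptr [ 0.048  -0.0208] flag [0.0583 0.0064] togo mm 27.18 F [-0.4 -1.3  4.3] [ 0.4782 -0.0069  0.0886] [246.9 131.9 100.  165.  243.  250. ] [179.4  77.1  63.   92.  169.  190. ]
```

```bash
python3 -m inch '-1 0 0 .0003 0 0 0;-1 0 -.0015 .0002 0 0 0;-1 0 -.0015 .0002 0 0 0;-1 0 -.001 .0001 0 0 0;-1 0 0 0 0 0 0' | sed -n '2p;4p'
python3 pm.py
```

```text
tool_pos: [0.4785, -0.0028, 0.088]
contact_force: [-0.8, -1.6, 7.4]
ptr [ 0.0481 -0.017 ] flag [0.0583 0.0064] togo mm 23.4 F [-0.8 -1.6  7.4] [ 0.4785 -0.0028  0.088 ] [247.3 132.1 100.  164.  244.  251. ] [188.9  77.2  63.   92.  179.  199. ]
```

```bash
python3 -m inch '-1 0 -.0015 .0001 0 0 0;-1 0 -.0015 .0001 0 0 0;-1 0 -.001 .0001 0 0 0;-1 0 0 0 0 0 0' | sed -n '2p;4p'
python3 pm.py
```

```text
tool_pos: [0.4787, 0.0014, 0.0876]
contact_force: [-0.2, -1.9, 5.5]
ptr [ 0.048 -0.013] flag [0.0583 0.0064] togo mm 19.42 F [-0.2 -1.9  5.5] [0.4787 0.0014 0.0876] [247.5 131.1 100.  164.  243.  251. ] [198.9  77.1  63.   92.  189.  209. ]
```

```bash
python3 -m inch '-1 0 0 -.003 0 0 0;-1 0 0 -.003 0 0 0;-1 0 .011 0 0 0 0;-1 -.001 .010 0 0 0 0;-1 0 0 0 0 0 0;-1 0 0 0 0 0 0' | sed -n '2p;4p'
python3 -m inch '-1 0 0 .002 0 0 0;-1 0 0 0 0 0 0;-1 0 0 0 0 0 0' | sed -n '2p;4p'
python3 pm.py
```

```text
tool_pos: [0.4759, -0.0203, 0.0932]
contact_force: [-0.3, 0.4, -0.5]
tool_pos: [0.4763, -0.0185, 0.0911]
contact_force: [-0.3, 0.8, -0.2]
ptr [ 0.0483 -0.0131] flag [0.0581 0.0063] togo mm 19.38 F [-0.3  0.8 -0.2] [ 0.4763 -0.0185  0.0911] [202.6 128.1  96.  162.  197.  208. ] [153.3  74.7  61.   89.  142.  164. ]
```

```bash
python3 -m inch '-1 0 0 .001 0 0 0;-1 0 0 0 0 0 0;-1 0 0 0 0 0 0' | sed -n '2p;4p'
python3 -m inch '-1 0.001 .001 .0007 0 0 0;-1 0 0 0 0 0 0;-1 0 0 0 0 0 0' | sed -n '2p;4p'
```

```text
tool_pos: [0.4763, -0.0188, 0.0902]
contact_force: [-0.7, -0.5, 0.5]
tool_pos: [0.4774, -0.0201, 0.0896]
contact_force: [0.4, -0.1, -0.2]
```

```bash
python3 -m inch '-1 0 0 .0006 0 0 0;-1 0 0 0 0 0 0;-1 0 0 0 0 0 0' | sed -n '2p;4p'
```

```text
tool_pos: [0.4772, -0.02, 0.089]
contact_force: [-0.1, -0.3, -0.3]
```

```bash
python3 -m inch '-1 0 0 .0006 0 0 0;-1 0 0 0 0 0 0;-1 0 0 0 0 0 0' | sed -n '2p;4p'
```

```text
tool_pos: [0.4773, -0.02, 0.0885]
contact_force: [-0.4, -0.1, 1.6]
```

```bash
python3 -m inch '-1 0 0 .0006 0 0 0;-1 0 0 0 0 0 0;-1 0 0 0 0 0 0' | sed -n '2p;4p'
```

```text
tool_pos: [0.4773, -0.02, 0.088]
contact_force: [0.1, -0.4, 3.9]
```

```bash
python3 -m inch '-1 0 0 .0005 0 0 0;-1 0 0 0 0 0 0;-1 0 -.0015 0 0 0 0;-1 0 -.0015 0 0 0 0;-1 0 0 0 0 0 0' | sed -n '2p;4p';python3 pm.py
```

```text
tool_pos: [0.4775, -0.0178, 0.0876]
contact_force: [-0.9, -1.5, 5.3]
ptr [ 0.0484 -0.0112] flag [0.0583 0.0063] togo mm 17.5 F [-0.9 -1.5  5.3] [ 0.4775 -0.0178  0.0876] [198.3 131.6  99.  166.  193.  203. ] [152.  77.  63.  92. 141. 163.]
```

```bash
python3 -m inch '-1 0 -.0015 .0001 0 0 0;-1 0 -.0015 .0001 0 0 0;-1 0 -.001 .0001 0 0 0;-1 0 0 0 0 0 0' | sed -n '2p;4p';python3 pm.py
```

```text
tool_pos: [0.4777, -0.0138, 0.0873]
contact_force: [0.3, -1.9, 6.0]
ptr [ 0.0484 -0.0073] flag [0.0582 0.0063] togo mm 13.59 F [ 0.3 -1.9  6. ] [ 0.4777 -0.0138  0.0873] [198.1 131.5  99.  166.  193.  203. ] [161.5  77.1  63.   92.  150.  172. ]
```

```bash
python3 -m inch '-1 0 -.0015 .0001 0 0 0;-1 0 -.0015 .0001 0 0 0;-1 0 -.001 0 0 0 0;-1 0 0 0 0 0 0' | sed -n '2p;4p'
```

```text
tool_pos: [0.478, -0.0099, 0.087]
contact_force: [-0.5, -2.1, 5.6]
```

```bash
python3 -m inch '-1 0 -.0015 .0001 0 0 0;-1 0 -.0015 .0001 0 0 0;-1 0 -.001 0 0 0 0;-1 0 0 0 0 0 0' | sed -n '2p;4p';python3 pm.py
```

```text
tool_pos: [0.4782, -0.0052, 0.0866]
contact_force: [0.5, -2.0, 4.6]
ptr [0.0484 0.0015] flag [0.0582 0.0064] togo mm 4.92 F [ 0.5 -2.   4.6] [ 0.4782 -0.0052  0.0866] [197.7 131.9  99.  166.  192.  203. ] [182.4  76.9  63.   91.  172.  193. ]
```

```bash
python3 -m inch '-1 0 0 .0003 0 0 0;-1 0 -.0015 .0001 0 0 0;-1 0 -.0015 .0001 0 0 0;-1 0 -.001 0 0 0 0;-1 0 0 0 0 0 0;-1 0 0 0 0 0 0' | sed -n '2p;4p';python3 pm.py
```

```text
tool_pos: [0.4785, -0.0009, 0.0861]
contact_force: [-0.1, -1.3, 4.9]
ptr [0.0484 0.0059] flag [0.0582 0.0064] togo mm 0.5 F [-0.1 -1.3  4.9] [ 0.4785 -0.0009  0.0861] [197.1 131.9  99.  166.  192.  202. ] [192.7  76.9  63.   91.  182.  203. ]
```

```bash
python3 -m inch '-1 0 -.0005 0 0 0 0;-1 0 0 0 0 0 0;-1 0 0 -.003 0 0 0;-1 0 0 -.01 0 0 0;-1 0 0 -.012 0 0 0;-1 0 -.012 0 0 0 0;-1 0 -.012 0 0 0 0;-1 0 -.012 0 0 0 0;-1 0 0 0 0 0 0;-1 0 0 0 0 0 0;-1 0 0 0 0 0 0' | sed -n '1,2p;4p';python3 pm.py
python3 - <<'E'
import cv2,glob
f=sorted(glob.glob("pics/a*.png"))[-1];p=cv2.imread(f);cv2.imwrite("pics/crop.png",cv2.resize(p[40:180,150:430],None,fx=2.5,fy=2.5))
E
```

```text
clock: 20.08
tool_pos: [0.4805, 0.0349, 0.1112]
contact_force: [0.1, 0.2, 1.0]
ptr [0.0481 0.0066] flag [0.0583 0.0068] togo mm 0.24 F [0.1 0.2 1. ] [0.4805 0.0349 0.1112] [280.2 125.9  98.  156.  278.  283. ] [280.  79.  67.  91. 273. 287.]
```

View pics/crop.png

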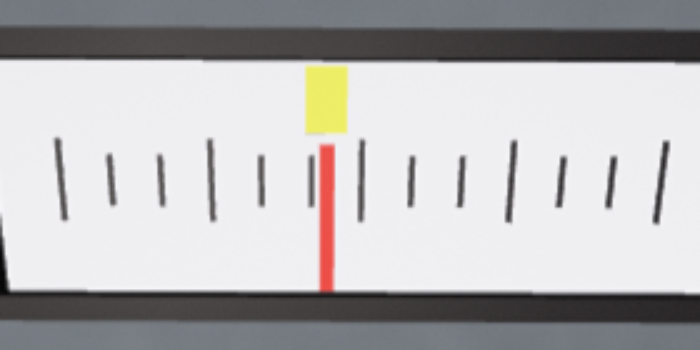

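The pointer stands in line with the flag: both are at column about 327 in the crop, within 0.3 mm. Next is the button.

```bash
python3 -m inch '-1 0 0 -.01 0 0 0;-1 0 -.0117 0 0 0 0;-1 0 -.0117 0 0 0 0;-1 0 -.0117 0 0 0 0;-1 0 -.0117 0 0 0 0;-1 .0006 -.0117 0 0 0 0;-1 0 0 .005 0 0 0;-1 0 0 .005 0 0 0;-1 0 0 0 0 0 0;-1 0 0 0 0 0 0' | sed -n '1,2p;4p'; python3 pm.py
python3 -m inch '-1 0 0 .002 0 0 0;-1 0 0 .002 0 0 0;-1 0 0 0 0 0 0;-1 0 0 0 0 0 0' | sed -n '1,2p;4p'
python3 -m inch '-1 0 0 .0015 0 0 0;-1 0 0 .0015 0 0 0;-1 0 0 0 0 0 0;-1 0 0 0 0 0 0' | sed -n '1,2p;4p'
```

```text
clock: 20.97
tool_pos: [0.4843, 0.0928, 0.1103]
contact_force: [-0.0, 1.0, 0.3]
ptr [0.0479 0.0071] flag [0.058  0.0073] togo mm 0.22 F [-0.   1.   0.3] [0.4843 0.0928 0.1103] [397.5 127.7  99.  157.  392.  404. ] [401.5  79.8  67.   92.  392.  411. ]
clock: 21.35
tool_pos: [0.4848, 0.0936, 0.1068]
contact_force: [-0.3, 0.5, -0.2]
clock: 21.68
tool_pos: [0.4848, 0.0938, 0.1038]
contact_force: [-1.0, 0.7, -0.3]
```

```bash
python3 -m inch '-1 0 0 .0015 0 0 0;-1 0 0 0 0 0 0;-1 0 0 0 0 0 0' | sed -n '2p;4p'
python3 -m inch '-1 0 0 .0015 0 0 0;-1 0 0 0 0 0 0;-1 0 0 0 0 0 0' | sed -n '2p;4p'
python3 -m inch '-1 0 0 .0015 0 0 0;-1 0 0 0 0 0 0;-1 0 0 0 0 0 0' | sed -n '2p;4p'
```

```text
tool_pos: [0.4849, 0.0938, 0.1024]
contact_force: [-0.1, 0.2, 1.7]
tool_pos: [0.4849, 0.0938, 0.1009]
contact_force: [-0.6, 0.4, 2.4]
tool_pos: [0.4849, 0.0938, 0.0994]
contact_force: [-0.1, 0.7, 2.8]
```

```bash
python3 -m inch '-1 0 0 .0015 0 0 0;-1 0 0 0 0 0 0;-1 0 0 0 0 0 0' | sed -n '2p;4p'
python3 -m inch '-1 0 0 .0012 0 0 0;-1 0 0 0 0 0 0;-1 0 0 0 0 0 0' | sed -n '2p;4p'
```

```text
tool_pos: [0.4849, 0.0938, 0.0979]
contact_force: [-0.5, -0.8, 3.8]
tool_pos: [0.4849, 0.0939, 0.0973]
contact_force: [-1.0, 0.4, 11.1]
```

```bash
python3 -m inch '-1 0 0 .0008 0 0 0;-1 0 0 0 0 0 0;-1 0 0 0 0 0 0' | sed -n '2p;4p'
```

```text
tool_pos: [0.4849, 0.0939, 0.0972]
contact_force: [-3.2, -0.2, 18.2]
```

```bash
python3 -m inch '-1 0 0 -.006 0 0 0;-1 0 0 -.01 0 0 0;-1 0 0 -.02 0 0 0;-1 0 .02 -.02 0 0 0;-1 0 .03 -.01 0 0 0;-1 0 .01 0 0 0 0;-1 0 0 0 0 0 0;-1 0 0 0 0 0 0;-1 0 0 0 0 0 0' | sed -n '1,2p;4p';python3 pm.py; python3 - <<'E'
import cv2,glob
f=sorted(glob.glob("pics/a*.png"))[-1];cv2.imwrite("pics/last.png",cv2.imread(f))
E
```

```text
clock: 23.93
tool_pos: [0.4811, 0.0356, 0.1613]
contact_force: [-0.1, 0.4, -0.4]
ptr [0.0475 0.0068] flag [0.0584 0.0067] togo mm -0.03 F [-0.1  0.4 -0.4] [0.4811 0.0356 0.1613] [281.5 121.   99.  143.  280.  283. ] [281.6  83.8  75.   93.  276.  287. ]
```

View pics/last.png

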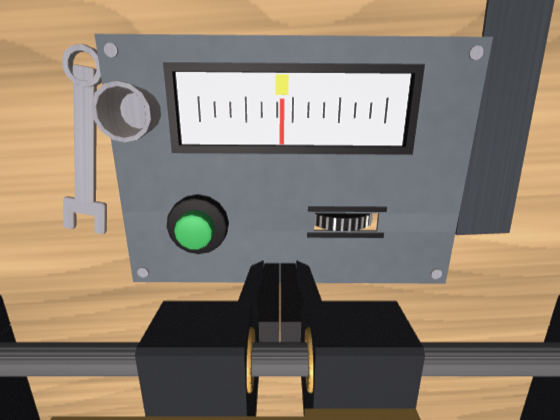

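The pointer (281,100) is in line with the flag (282,84), the button is back up at (197,225), and the pot, wrench and strip look undisturbed.

```bash
python3 -c "
from plant import r
print(r.finish_job())"
```

```text
the job is handed in; nothing more can be done
None
```

The job is handed in: the pointer is in line with the flag (about 0.2 mm by camera), the wheel was let go before the green button was pressed fully and released, wheel force read 7.4 N at most between moves, and the arm ended clear at about 24 s.

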